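# Hang the nesting dippers on their hook, largest first

## Robot

A 6-joint arm with a two-finger parallel gripper is mounted at the origin on a cart in front of the work surface, level with it; the furniture and walls round the work are solid. World frame = base frame: x ahead of the robot, y to its left, z up, the work surface at z = 0. Lengths are in m, angles in rad, forces in N, time in s.
With the tool pointing down it reaches from about 0.25 to 0.775 m from the base axis. Payload 4 kg.
Tool frame: the origin (TCP) lies midway between the tips of the shut fingers; the grasp point (between the pads) lies 19 mm behind it; y points along the fingers, x is the direction in which the jaws open and shut, and the axes are right-handed (so a half turn about y gives the same grasp; the last joint's range is limited). The gripper opens to 94 mm and grips with 3 to 60 N. Pads are 16 mm wide; open, the fingers measure 119 mm over their backs; the gripper's body (75 mm by 177 mm) begins 78 mm behind the grasp point.
Start: joints at [1.042, 0.087, 1.371, -0, 1.684, -0.103], TCP at [0.227, 0.501, 0.206] pointing down, gripper open.
Joint ranges: [-3.1, 3.1], [-0.76, 2.03], [0.27, 2.55], [-1.08, 4.22], [0.17, 2.65], [-2.57, 2.57]. Speed limits (rad/s): [2.79, 2.79, 3.14, 3.14, 3.14, 3.14].

## Interface

Orientations are given as a unit quaternion [w, x, y, z].
In Python, from plant import * gives the robot as it stands. The module is installed in compiled form; this text tells all that it offers. Calls block until the motion is done:
- movep(position, orientation): joint-space move of the TCP to a pose.
- servo_line(position, velocity=0.15, frame=None, threshold=None): straight line of the TCP; frame=None keeps the orientation; velocity is the mean speed in m/s. With threshold (N) it stops when the force on the tool has changed by that much, and returns True; else False.
- movej(angles): joint-space move.
- set_gripper(opening, newtons=None): finger opening in m; newtons is the grip in N (None keeps the last); returns when the fingers have stopped.
- hold(seconds).
- solve_ik(position, orientation): joint angles nearest the present ones, or None.
- sense(): the state.
- get_image(name): name is "scene" or "top"; returns a dict with "frame" (384x512x3 uint8, blue, green, red), "vertical_fov" (degrees; the focal length in pixels is half the picture's height over the tangent of half this angle, whatever the lens; pixels are square), "cx", "cy" (the principal point, pixels), "k1" (the pictures are not rectified: a ray, as slopes to the right and down, at radius r is drawn at 1 + k1 r^2 times it, then the intrinsics apply), "R" (3x3) and "t" (3): a world point X has camera coordinates R X + t. Camera axes: x right, y down, z forward; pixel columns grow to the right and rows downward; lengths in m; the calibration is good to about 2 mm. A picture is of the moment at which its call begins. There is no depth.
A pose or a line that the arm cannot do raises PlanningError and nothing moves.
- finish_job(): hands the job in, once; it reports no verdict.
The state is a dict: "time_s": time; "q": joint angles; "qd": joint speeds; "tau": joint torques, N m; "tcp_pos": TCP position; "tool_rot": TCP orientation; "wrist_force": force on the tool from outside, world axes, zero at the start; "ft_torque": the same for the moment, N m; "grip_width": finger opening in m.
Only numpy, scipy, OpenCV 4.12 (cv2) and the standard library are available. Lean on these libraries where they do the work, as an engineer would, in place of code of your own. Each camera call takes 0.05 s, during which the arm holds its last target. There are 200 camera calls.

## Task

Hang the two steel measuring dippers on the hook of the stand by the loops of their handles, the large one first, with its cup towards the free tip of the hook, then the small one in front of it (nearer the tip) so that its cup hangs inside the mouth of the large cup. Let go of the large one before you lift the small one, leave both hanging still (wait for any sway to die down), and leave the beaker, the tea box and the spice jar standing where they are.

Things in the scene. Friction and masses are not known exactly. Their poses are not given: they have to be found in the camera images.
- large_dipper: Large steel measuring dipper, 160 g: open flat-bottomed cup, 96 mm across, 60 mm high, wall 3 mm. Origin: centre of its underside, z up, +x to the strap on its back (x = 50 mm, roughly away from the robot at the start), which leads to an upright closed loop above the cup. Stands left or right of the stand. Centre of mass under the loop, so it hangs upright.
- small_dipper: Small steel measuring dipper of the same make, 80 g: cup 44 mm across, 40 mm high. Origin: centre of its underside, z up, +x to the strap on its back (x = 24 mm). Stands on the worktop on the other side of the stand from the large one. Centre of mass under the loop, so it hangs upright.
- large_dipper_eye (a point): Inner top of the large dipper's loop, at (20, 0, 205) mm in its frame, same axes. Loop in the y-z plane, arched on top, inner 32 mm wide and 64 mm high, outer top 6 mm above this point. Its sides are bars 8 mm (x) by 5 mm (y), straight from 16 to 64 mm below this point: grip both at once from above about 35 mm below it, closing along y, 42 mm wide; the hook passes between them.
- small_dipper_eye (a point): Inner top of the small dipper's loop, at (6, 0, 161) mm in its frame, same axes. The loop is the same as the large dipper's in shape, size and grip (42 mm wide along y, about 35 mm below this point).
- hook_stand: Fixed stand: dark wooden foot 180 x 110 x 14 mm (x -140 to 40 mm) and an 8 mm steel post, bent over into one long hook arm along -x (roughly towards the robot). Origin: foot of the post on the worktop, z up. The arm is 8 mm thick, upper side at z = 244 mm, level from x = -20 to -112 mm, then turned up. Only that end stands higher than the arm.
- hook_tip (a point): Upturned end of the hook, at (-124, 0, 252) mm in the stand's frame, its top at 256 mm. The large loop at x = -65 mm of the stand clears the post; the small loop belongs about 26 mm nearer the tip than the large one. Hung, the large rim is 99 mm and the small cup's underside 83 mm above the worktop: it must be lifted 16 mm more to pass over the rim.
- beaker: Bystander: plain steel beaker without a handle, 64 mm in diameter, 80 mm high. Origin: centre of its underside.
- tea_box: Bystander: red-brown carton lying on the worktop, 102 x 53 x 60 mm. Origin: centre of its underside.
- spice_jar: Bystander: spice jar with a red lid, 42 mm in diameter, 108 mm high. Origin: centre of its underside.
There are look-alikes about, which are no part of the job. Leave any purple look-alike of the small_dipper alone.

How it is judged:
By the outcome, as a careful person would: the job done as asked, in the order asked, and still so for the second after the job is handed in, with the robot touching nothing.
It also fails if it takes over 70 s, if anything falls off the work surface, if the arm or the gripper's body presses on something with over 40 N, if the wrist force passes 120 N, or if a joint passes its speed limit or range.

## Working session

There is one attempt and no reset: what is moved stays moved. The work goes in short steps, each a Python script; the robot and the scene stay as the last script left them, time stands still between calls to the robot, and variables do not carry over. Pictures are saved under pics/ and viewed, about 8 in all and at most 12, crops included, and the job is handed in when it is done.

```bash
mkdir -p pics; cat > h.py <<'E'
from plant import *
import numpy as np, cv2
def cam(name,save=None):
    d=get_image(name)
    if save: cv2.imwrite('pics/'+save+'.png',d["frame"])
    return d
def K(d):
    f=d["frame"].shape[0]/2/np.tan(np.radians(d["vertical_fov"])/2)
    return np.array([[f,0,d["cx"]],[0,f,d["cy"]],[0,0,1]]),np.array([d["k1"],0,0,0.])
def ray(d,uv):
    k,D=K(d); p=cv2.undistortPoints(np.array([[uv]],float),k,D)[0,0]
    R=np.array(d["R"]);t=np.array(d["t"]); return -R.T@t, R.T@np.array([p[0],p[1],1])
def onz(d,uv,z):
    o,r=ray(d,uv); return o+r*(z-o[2])/r[2]
def proj(d,X):
    k,D=K(d); return cv2.projectPoints(np.atleast_2d(np.array(X,float)),cv2.Rodrigues(np.array(d["R"]))[0],np.array(d["t"],float),k,D)[0][:,0]
def tri(d1,u1,d2,u2):
    o1,r1=ray(d1,u1);o2,r2=ray(d2,u2)
    s=np.linalg.lstsq(np.c_[r1,-r2],o2-o1,rcond=None)[0]
    a=o1+s[0]*r1;b=o2+s[1]*r2; return (a+b)/2,np.linalg.norm(a-b)
E
python3 - <<'E'
from h import *
for n in("scene","top"):
    d=cam(n,n+"0"); cv2.imwrite(f'pics/{n}0b.png',cv2.resize(d["frame"],(800,600),interpolation=cv2.INTER_CUBIC))
    print(n,-np.array(d["R"]).T@np.array(d["t"]),K(d)[0][0,0],d["k1"]); print(np.round(d["R"],3))
s=sense();print(s["tool_rot"],s["time_s"])
E
```

```text
scene [ 0.0728568  -1.06660928  0.79028494] 457.2062978898683 -0.06381665018937932
[[ 0.907 -0.422  0.005]
 [-0.186 -0.41  -0.893]
 [ 0.379  0.809 -0.451]]
top [0.52935762 0.00392448 1.01049481] 357.5413631904171 -0.0800428286127277
[[ 0.003 -0.999 -0.038]
 [-0.998 -0.001 -0.063]
 [ 0.063  0.038 -0.997]]
[-0.59404079  0.59466284  0.38245688 -0.38369048] 0.1
```

View pics/scene0b.png

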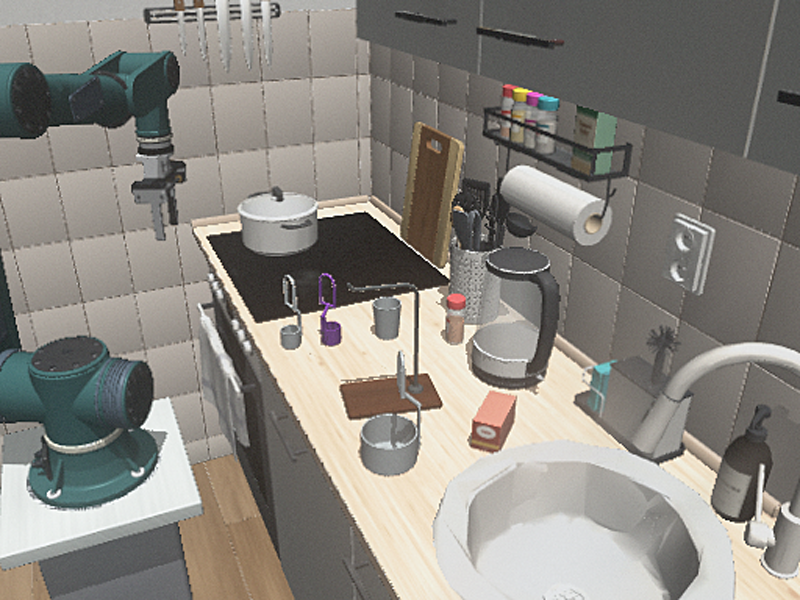

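View pics/top0b.png

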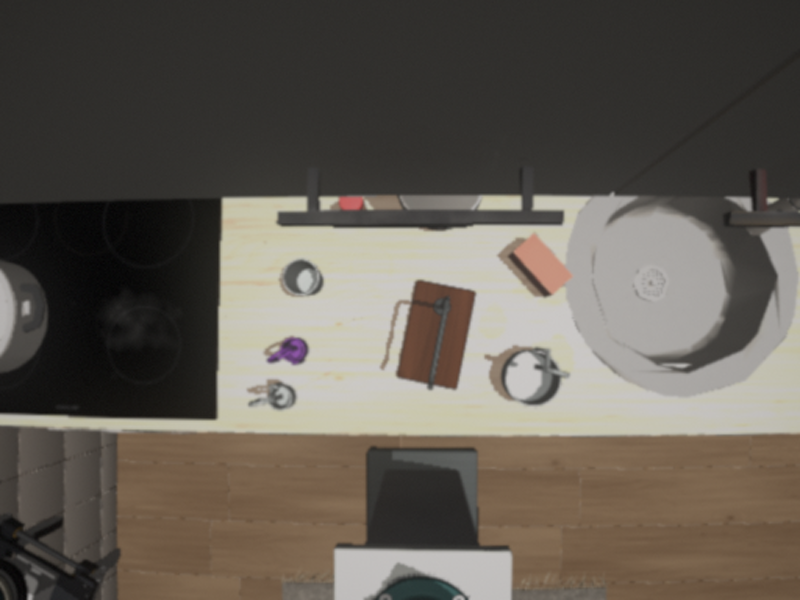

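Scene: large dipper right of the stand (cup ~(390,445), loop ~(402,372)), small steel one left (291,335), purple next to it (330,320), hook arm from (418,290) to the tip (350,288). Top: large cup (530,375), small cup (280,395), hook post (441,305), tip (431,388). I'll enlarge both.

```bash
python3 - <<'E'
import cv2,numpy as np
s=cv2.imread('pics/scene0.png');t=cv2.imread('pics/top0.png')
def crop(i,x,y,w,h,k):
    o=cv2.resize(i[y:y+h,x:x+w],None,fx=k,fy=k,interpolation=cv2.INTER_CUBIC)
    for a in range((x+9)//10*10,x+w,10): cv2.line(o,((a-x)*k,0),((a-x)*k,6),(0,0,255),1); cv2.putText(o,str(a),((a-x)*k,16),0,.33,(0,0,255),1)
    for a in range((y+9)//10*10,y+h,10): cv2.line(o,(0,(a-y)*k),(6,(a-y)*k),(0,0,255),1); cv2.putText(o,str(a),(8,(a-y)*k+4),0,.33,(0,0,255),1)
    return o
a=crop(s,172,168,62,60,6);b=crop(s,215,175,70,135,4)
c=np.zeros((600,800,3),np.uint8);c[:360,:372]=a;c[:540,380:660]=b
cv2.imwrite('pics/c1.png',c)
a=crop(t,155,210,45,55,6);b=crop(t,240,180,130,80,4)
c=np.zeros((600,800,3),np.uint8);c[:330,:270]=a;c[:320,275:795]=b
cv2.imwrite('pics/c2.png',c[:340])
E
```

```text
(no output)
```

View pics/c1.png

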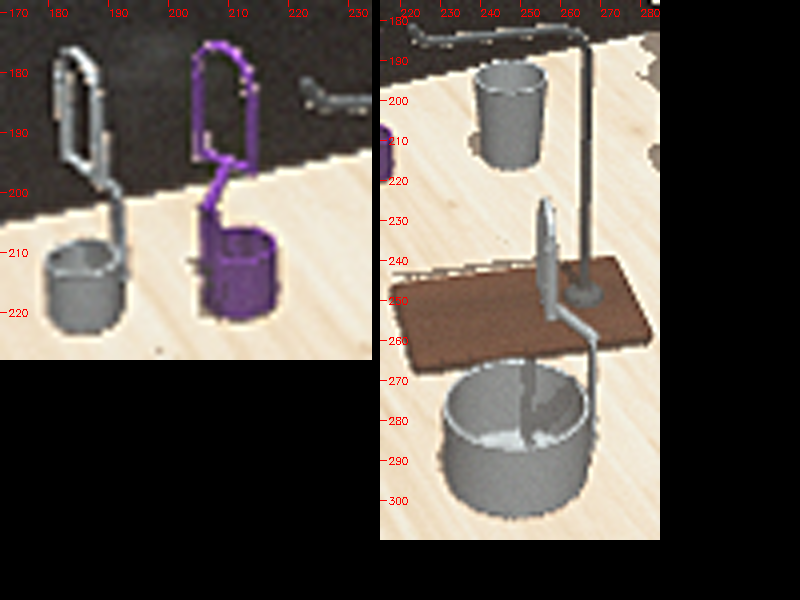

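View pics/c2.png

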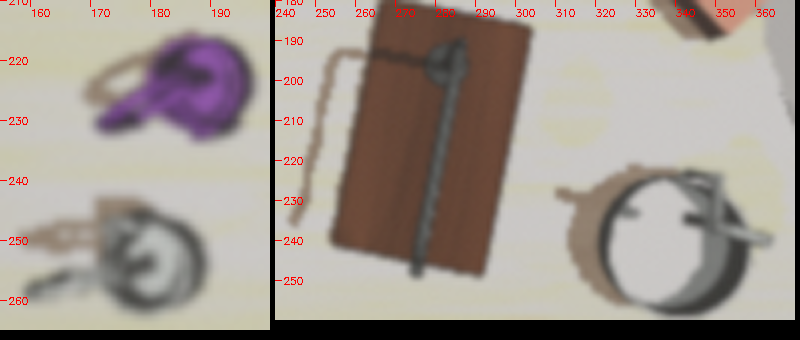

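Crops read: I have loop tops, rims, post and hook tip in both views (scene: large loop top (256.5,224.5), small (183,176), tip (223,181); top: tip (274.5,248), post (283,196)).

```bash
cat > g.py <<'E'
import pickle
from h import *
S=cam("scene");T=cam("top"); p=lambda *a:print(*[np.round(x,4) if not isinstance(x,str) else x for x in a])
p("tip",*tri(S,(223,181.5),T,(274.5,248)), onz(S,(223,181.5),.254),onz(T,(274.5,248),.254))
p("bend scene", onz(S,(265,183),.240),"post base S",onz(S,(265.5,249),.01),"T",onz(T,(283,196.5),.01))
p("large rim S",onz(S,(249,276),.06),"T",onz(T,(339,241),.06))
p("large top",*tri(S,(256.5,225),T,(356,237.5)),onz(S,(256.5,225),.211),onz(T,(356,237.5),.2))
p("large bars T",onz(T,(346,234.5),.19),onz(T,(364,240),.19))
p("large strap",*tri(S,(268,259),T,(351,223.5)))
p("small rim S",onz(S,(185.5,210),.04),"T",onz(T,(179,252),.04))
p("small top",*tri(S,(184,176),T,(164,256)),onz(S,(184,176),.167),onz(T,(163,256),.15))
p("small bottoms",onz(S,(181.5,194),.094),onz(S,(189,198.5),.094))
p("small sides",onz(S,(181.5,180),.145),onz(S,(188,183),.145))
p("small strap",*tri(S,(191,201),T,(172,247)))
# post mask: foot by colour in top view
hsv=cv2.cvtColor(T["frame"],cv2.COLOR_BGR2HSV)
m=cv2.inRange(hsv,(0,90,40),(15,255,150)); m[:, :240]=0;m[:,310:]=0
m=cv2.morphologyEx(m,cv2.MORPH_CLOSE,np.ones((9,9)))
c=max(cv2.findContours(m,0,1)[0],key=cv2.contourArea); b=cv2.boxPoints(cv2.minAreaRect(c))
q=np.array([onz(T,x,.014) for x in b]);p("foot",q[:,:2],q.mean(0),[np.linalg.norm(q[i]-q[i-1]) for i in range(4)])
E
python3 g.py
```

```text
tip [ 0.463  -0.0075  0.2525] 0.0024 [ 0.4629 -0.0111  0.254 ] [ 0.462 -0.007  0.254]
bend scene [ 0.5757 -0.0406  0.24  ] post base S [ 0.5866 -0.0279  0.01  ] T [ 0.5837 -0.0342  0.01  ]
large rim S [ 0.4603 -0.1891  0.06  ] T [ 0.4637 -0.1798  0.06  ]
large top [ 0.4815 -0.1888  0.2089] 0.0005 [ 0.4798 -0.1919  0.211 ] [ 0.4812 -0.1911  0.2   ]
large bars T [ 0.4874 -0.1707  0.19  ] [ 0.4749 -0.2117  0.19  ]
large strap [ 0.5098 -0.2008  0.1068] 0.002
small rim S [0.4232 0.2542 0.04  ] T [0.4299 0.2503 0.04  ]
small top [0.43   0.2564 0.1635] 0.0053 [0.4259 0.2511 0.167 ] [0.4309 0.2618 0.15  ]
small bottoms [0.418  0.2706 0.094 ] [0.4312 0.2291 0.094 ]
small sides [0.4217 0.2707 0.145 ] [0.4345 0.2399 0.145 ]
small strap [0.4461 0.2627 0.0653] 0.0013
foot [[ 0.4617  0.0454]
 [ 0.6311  0.0119]
 [ 0.6106 -0.0899]
 [ 0.4421 -0.0558]] [ 0.5364 -0.0221  0.014 ] [0.1031 0.1726 0.1039 0.172 ]
```

```bash
cat >> h.py <<'E'
from scipy.spatial.transform import Rotation as Ro
def quat(phi):  # jaw axis heading phi (deg), tool down
    a=np.radians(phi);x=np.array([np.cos(a),np.sin(a),0]);y=np.array([0,0,-1.])
    return Ro.from_matrix(np.c_[x,y,np.cross(x,y)]).as_quat()[[3,0,1,2]]
def st(): 
    s=sense();print("t",round(s["time_s"],2),"tcp",np.round(s["tcp_pos"],4),"w",round(s["grip_width"],4),"F",np.round(s["wrist_force"],2))
SY=np.radians(-11.3);POST=np.array([.5854,-.0319])
def stand(x,y=0): return POST+np.array([x*np.cos(SY)-y*np.sin(SY),x*np.sin(SY)+y*np.cos(SY)])
E
python3 - <<'E'
from h import *
for n,P,yaw in(("L",[.481,-.190,.151],-18),("hookfar",[*stand(-190),.24],-11.3),("hook",[*stand(-65),.19],-11.3),("S",[.428,.253,.107],20)):
    for z in (0,.2):
        for ph in(yaw+90,yaw-90):
            q=solve_ik(np.array(P)+[0,0,z],quat(ph)); print(n,z,ph,None if q is None else np.round(q,2))
x=Ro.from_quat(np.array(sense()["tool_rot"])[[1,2,3,0]]).as_matrix();print(np.round(x,2))
E
```

```text
L 0 72 [-0.49  0.03  1.54 -0.    1.57 -1.74]
L 0 -108 [-0.49  0.03  1.54 -0.    1.57  1.4 ]
L 0.2 72 [-0.49  0.03  1.14 -0.    1.97 -1.74]
L 0.2 -108 [-0.49  0.03  1.14 -0.    1.97  1.4 ]
hookfar 0 78.7 None
hookfar 0 -101.3 None
hookfar 0.2 78.7 None
hookfar 0.2 -101.3 None
hook 0 78.7 None
hook 0 -101.3 None
hook 0.2 78.7 None
hook 0.2 -101.3 None
S 0 110 [ 0.42  0.01  1.65 -0.    1.48 -1.5 ]
S 0 -70 [ 0.42  0.01  1.65 -0.    1.48  1.64]
S 0.2 110 [ 0.42 -0.03  1.29 -0.    1.88 -1.5 ]
S 0.2 -70 [ 0.42 -0.03  1.29 -0.    1.88  1.64]
[[ 0.41 -0.   -0.91]
 [ 0.91 -0.    0.41]
 [-0.   -1.    0.  ]]
```

```bash
python3 - <<'E'
from h import *
print(stand(-190),stand(-65))
for P in([.4,0,.24],[.4,0,.4],[.46,0,.4],[.52,-.02,.3],[.52,-.05,.4],[.45,-.1,.3],[.4,.1,.3]):
    for ph in(78.7,-101.3,72,90,60):
        q=solve_ik(P,quat(ph)); print(P,ph,None if q is None else np.round(q,2))
E
```

```text
[-185.73138512   37.19786741] [-63.15455281  12.70459938]
[0.4, 0, 0.24] 78.7 [-0.14 -0.26  1.62 -0.    1.78 -1.52]
[0.4, 0, 0.24] -101.3 [-0.14 -0.26  1.62 -0.    1.78  1.63]
[0.4, 0, 0.24] 72 [-0.14 -0.26  1.62 -0.    1.78 -1.4 ]
[0.4, 0, 0.24] 90 [-0.14 -0.26  1.62 -0.    1.78 -1.71]
[0.4, 0, 0.24] 60 [-0.14 -0.26  1.62  0.    1.78 -1.19]
[0.4, 0, 0.4] 78.7 [-0.14 -0.2   1.26 -0.    2.08 -1.52]
[0.4, 0, 0.4] -101.3 [-0.14 -0.2   1.26 -0.    2.08  1.63]
[0.4, 0, 0.4] 72 [-0.14 -0.2   1.26 -0.    2.08 -1.4 ]
[0.4, 0, 0.4] 90 [-0.14 -0.2   1.26 -0.    2.08 -1.71]
[0.4, 0, 0.4] 60 [-0.14 -0.2   1.26  0.    2.08 -1.19]
[0.46, 0, 0.4] 78.7 [-0.12 -0.07  1.14 -0.    2.07 -1.5 ]
[0.46, 0, 0.4] -101.3 [-0.12 -0.07  1.14 -0.    2.07  1.64]
[0.46, 0, 0.4] 72 [-0.12 -0.07  1.14 -0.    2.07 -1.38]
[0.46, 0, 0.4] 90 [-0.12 -0.07  1.14 -0.    2.07 -1.69]
[0.46, 0, 0.4] 60 [-0.12 -0.07  1.14  0.    2.07 -1.17]
[0.52, -0.02, 0.3] 78.7 [-0.15  0.02  1.25 -0.    1.87 -1.52]
[0.52, -0.02, 0.3] -101.3 [-0.15  0.02  1.25 -0.    1.87  1.62]
[0.52, -0.02, 0.3] 72 [-0.15  0.02  1.25 -0.    1.87 -1.4 ]
[0.
[... 314 characters left out ...]
5, 0.4] 90 [-0.2   0.07  1.   -0.    2.07 -1.78]
[0.52, -0.05, 0.4] 60 [-0.2   0.07  1.    0.    2.07 -1.25]
[0.45, -0.1, 0.3] 78.7 [-0.34 -0.11  1.38 -0.    1.87 -1.72]
[0.45, -0.1, 0.3] -101.3 [-0.34 -0.11  1.38 -0.    1.87  1.43]
[0.45, -0.1, 0.3] 72 [-0.34 -0.11  1.38 -0.    1.87 -1.6 ]
[0.45, -0.1, 0.3] 90 [-0.34 -0.11  1.38 -0.    1.87 -1.91]
[0.45, -0.1, 0.3] 60 [-0.34 -0.11  1.38  0.    1.87 -1.39]
[0.4, 0.1, 0.3] 78.7 [ 0.11 -0.22  1.47 -0.    1.89 -1.27]
[0.4, 0.1, 0.3] -101.3 [ 0.11 -0.22  1.47 -0.    1.89  1.88]
[0.4, 0.1, 0.3] 72 [ 0.11 -0.22  1.47 -0.    1.89 -1.15]
[0.4, 0.1, 0.3] 90 [ 0.11 -0.22  1.47 -0.    1.89 -1.46]
[0.4, 0.1, 0.3] 60 [ 0.11 -0.22  1.47  0.    1.89 -0.94]
```

Only a units slip (mm versus m). Fixed; now I grasp the large dipper.

```bash
sed -i 's/^def stand.*/def stand(x,y=0):\n    x,y=x\/1000,y\/1000; return POST+np.array([x*np.cos(SY)-y*np.sin(SY),x*np.sin(SY)+y*np.cos(SY)])/' h.py
python3 - <<'E'
from h import *
p=sense()["tcp_pos"]; servo_line([p[0],p[1],.38],velocity=.3)
movep([.481,-.190,.36],quat(72)); st()
set_gripper(.075)
print(servo_line([.481,-.190,.151],velocity=.15,threshold=6)); st()
set_gripper(.0,15); st()
print(servo_line([.481,-.190,.175],velocity=.08)); hold(.2); st()
S=cam("scene","s1");T=cam("top","t1")
c=np.zeros((500,800,3),np.uint8)
a=cv2.resize(S["frame"][140:310,190:310],None,fx=2.9,fy=2.9);b=cv2.resize(T["frame"][170:270,240:380],None,fx=3.2,fy=3.2)
c[:a.shape[0],:a.shape[1]]=a;c[:b.shape[0],350:350+b.shape[1]]=b;cv2.imwrite('pics/v1.png',c)
E
```

```text
t 3.53 tcp [ 0.4813 -0.1893  0.3601] w 0.0939 F [-0.02 -0.79  0.12]
False
t 5.59 tcp [ 0.4816 -0.1903  0.1522] w 0.0749 F [-0.46  0.53 -0.37]
t 6.21 tcp [ 0.481  -0.1902  0.151 ] w 0.0424 F [ 0.14 -0.37 -0.6 ]
False
t 6.86 tcp [ 0.4807 -0.1898  0.1744] w 0.0419 F [-0.28 -0.04 -2.12]
```

View pics/v1.png

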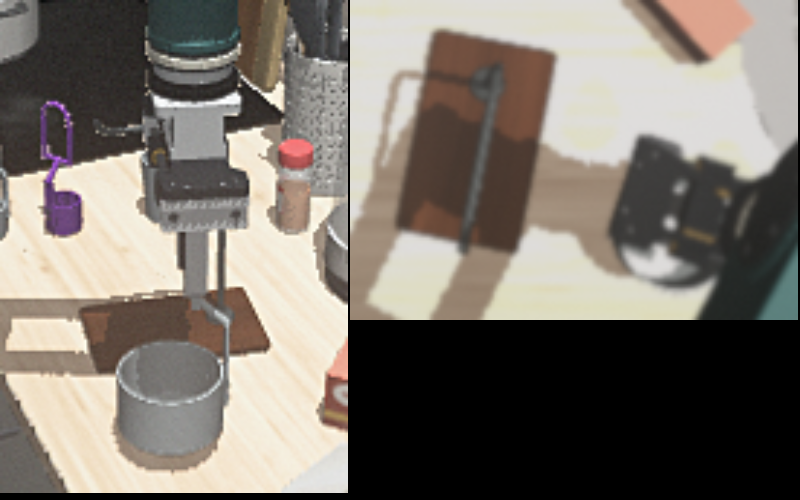

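Large dipper is held straight and lifted (width 42 mm, 160 g felt). Next it goes onto the hook.

```bash
python3 - <<'E'
from h import *
servo_line([.481,-.190,.232],velocity=.15)
movep([*stand(-185),.225],quat(78.7)); st()
hold(.5)
print(servo_line([*stand(-65),.221],velocity=.08,threshold=6)); hold(.3); st()
S=cam("scene","s2");T=cam("top","t2")
c=np.zeros((560,800,3),np.uint8)
a=cv2.resize(S["frame"][130:310,190:310],None,fx=3,fy=3);b=cv2.resize(T["frame"][170:270,230:370],None,fx=3.1,fy=3.1)
c[:a.shape[0],:a.shape[1]]=a;c[:b.shape[0],362:362+b.shape[1]]=b;cv2.imwrite('pics/v2.png',c)
E
```

```text
t 8.34 tcp [0.4042 0.0038 0.2246] w 0.0416 F [-0.37  0.   -2.55]
False
t 10.79 tcp [ 0.5216 -0.0191  0.2211] w 0.0421 F [ 0.35 -0.04 -1.33]
```

View pics/v2.png

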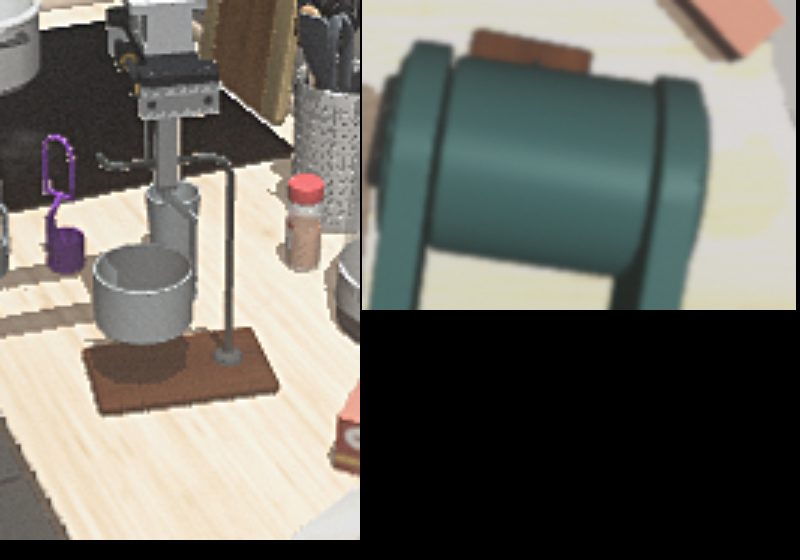

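The hook arm passes between the fingers, through the loop. I'll lower until it bears, release and withdraw upward.

```bash
python3 - <<'E'
from h import *
x,y=stand(-65)
print(servo_line([x,y,.1895],velocity=.04,threshold=2.5)); st()
set_gripper(.05);st(); set_gripper(.075)
servo_line([x,y,.36],velocity=.12); st()
S=cam("scene","s3");
movep([.428,.253,.36],quat(110)); st()
S2=cam("scene","s3b");T=cam("top","t3")
c=np.zeros((560,800,3),np.uint8)
a=cv2.resize(S2["frame"][150:310,170:300],None,fx=3.4,fy=3.4);b=cv2.resize(T["frame"][170:270,240:340],None,fx=3.5,fy=3.5)
c[:a.shape[0],:a.shape[1]]=a;c[:b.shape[0],445:445+b.shape[1]]=b;cv2.imwrite('pics/v3.png',c)
E
```

```text
True
t 11.63 tcp [ 0.5212 -0.019   0.1897] w 0.0417 F [0.09 0.03 3.71]
t 12.01 tcp [ 0.52   -0.0189  0.1876] w 0.0498 F [ 0.05  1.2  -1.24]
t 14.18 tcp [ 0.5215 -0.0191  0.3591] w 0.0751 F [-0.64 -0.76  1.3 ]
t 15.34 tcp [0.4285 0.2523 0.3599] w 0.0753 F [ 0.35 -0.21  0.19]
```

View pics/v3.png

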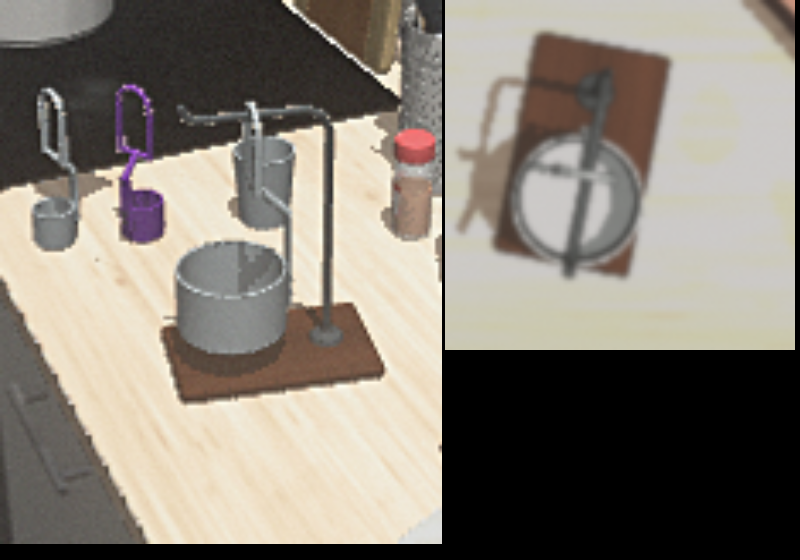

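Large dipper hangs on the arm (loop at (254,108) in the crop), cup towards the tip; the small one is untouched. I'll measure the hung loop's x on the arm and grasp the small dipper.

```bash
python3 - <<'E'
from h import *
S=cam("scene","s4")
for uv in((244.7,181),(244.7,182)):
    w=onz(S,uv,.249)[:2]-POST; c,s=np.cos(SY),np.sin(SY); print("large loop stand xy",w@[c,s],w@[-s,c])
print(proj(S,[*stand(-65),.250]),proj(S,[*stand(-124),.256]))
print(servo_line([.428,.253,.107],velocity=.15,threshold=5)); st()
set_gripper(.0,12); st()
servo_line([.428,.253,.130],velocity=.08); hold(.2); st()
S=cam("scene","s5");T=cam("top","t5")
c=np.zeros((500,800,3),np.uint8)
a=cv2.resize(S["frame"][130:270,160:260],None,fx=3.5,fy=3.5);b=cv2.resize(T["frame"][190:280,130:250],None,fx=3.6,fy=3.6)
c[:a.shape[0],:a.shape[1]]=a;c[:b.shape[0],355:355+b.shape[1]]=b;cv2.imwrite('pics/v4.png',c)
E
```

```text
large loop stand xy -0.06385698851296719 -0.0035809216740111775
large loop stand xy -0.06520247566723228 -0.009804118761218238
[[244.01719991 180.16840694]] [[222.81840409 180.2785431 ]]
False
t 17.32 tcp [0.4286 0.2533 0.108 ] w 0.0749 F [ 0.34  0.57 -0.91]
t 17.93 tcp [0.428 0.253 0.107] w 0.0423 F [ 0.21  1.02 -0.55]
t 18.57 tcp [0.4277 0.2529 0.1295] w 0.0424 F [-0.54 -0.45 -1.06]
```

View pics/v4.png

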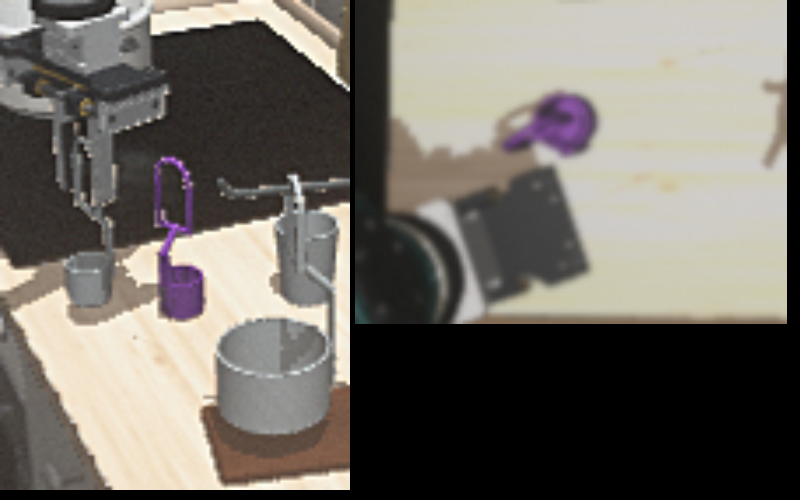

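Small dipper held upright and clear of the purple one. Lift high, go in front of the tip and take one look before entry.

```bash
python3 - <<'E'
from h import *
servo_line([.428,.253,.30],velocity=.18)
movep([*stand(-185),.30],quat(78.7))
servo_line([*stand(-185),.224],velocity=.12); hold(.6); st()
S=cam("scene","s6")
a=cv2.resize(S["frame"][120:280,170:310],None,fx=3.7,fy=3.7,interpolation=cv2.INTER_CUBIC);cv2.imwrite('pics/v5.png',a)
X=[[*stand(-191),.278-.161+.04],[*stand(-185),.278-.064],[*stand(-167),.16]]
print((proj(S,X)-[170,120])*3.7)
E
```

```text
t 22.13 tcp [0.404  0.0043 0.224 ] w 0.0425 F [ 0.21  0.54 -0.49]
[[111.6860299  350.20165618]
 [115.7504324  282.31927945]
 [143.08375395 343.19906785]]
```

View pics/v5.png

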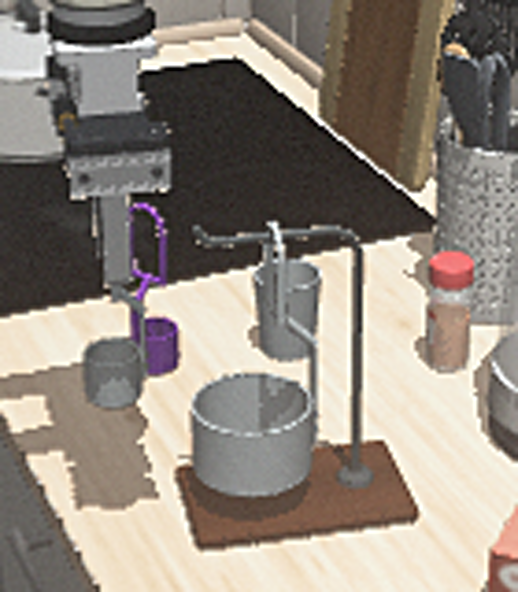

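Small cup rim centre at (113,350) against predicted (112,350): the grasp is well known. Entering, lowering, releasing.

```bash
python3 - <<'E'
from h import *
x,y=stand(-91)
print(servo_line([x,y,.224],velocity=.07,threshold=5)); hold(.5); st()
print(servo_line([x,y,.1895],velocity=.03,threshold=2.5)); st()
set_gripper(.05);hold(.2); set_gripper(.07)
servo_line([x,y,.36],velocity=.1); movep([.35,.2,.38],quat(100)); hold(2); st()
S=cam("scene","s7");T=cam("top","t7");hold(1);S2=cam("scene")
a=S["frame"][140:310,190:310].astype(int);print("sway diff",np.abs(a-S2["frame"][140:310,190:310]).max(),np.abs(a-S2["frame"][140:310,190:310]).mean())
c=np.zeros((560,800,3),np.uint8)
a=cv2.resize(S["frame"][150:310,170:300],None,fx=3.4,fy=3.4);b=cv2.resize(T["frame"][170:270,240:340],None,fx=3.5,fy=3.5)
c[:a.shape[0],:a.shape[1]]=a;c[:b.shape[0],445:445+b.shape[1]]=b;cv2.imwrite('pics/v6.png',c)
E
```

```text
False
t 24.18 tcp [ 0.4961 -0.0141  0.224 ] w 0.0422 F [-0.83 -0.42 -1.31]
True
t 25.26 tcp [ 0.496  -0.014   0.1899] w 0.0422 F [ 0.09 -0.24  4.1 ]
t 31.23 tcp [0.35 0.2  0.38] w 0.0699 F [ 0.31 -0.58 -0.14]
sway diff 67 2.4891666666666667
```

View pics/v6.png

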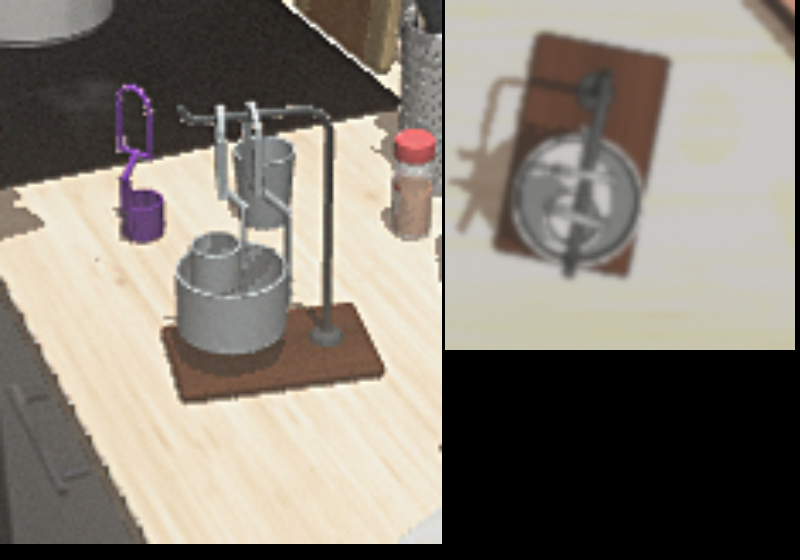

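Both hang; the small cup (215,260) sits in the mouth of the large one (232,280). Wait out any sway, comparing image differences with a static region.

```bash
python3 - <<'E'
from h import *
g=lambda:cv2.GaussianBlur(cam("scene")["frame"],(5,5),0).astype(int)
a=g()
for i in range(6):
    hold(.35 if i else 8); b=g(); d=np.abs(b-a); a=b
    print(d[175:260,218:260].max(),d[175:260,218:260].mean().round(2),"static",d[175:260,265:307].max(),d[175:260,265:307].mean().round(2))
cv2.imwrite('pics/fin.png',a)
F0=cv2.imread('pics/scene0.png'); d=np.abs(cv2.GaussianBlur(F0,(5,5),0).astype(int)-a)
for n,(y0,y1,x0,x1) in dict(jar=(185,222,282,300),box=(248,290,300,332)).items(): print(n,d[y0:y1,x0:x1].mean().round(2))
st(); finish_job()
E
```

```text
8 0.6 static 3 0.48
4 0.59 static 3 0.48
3 0.58 static 3 0.5
4 0.58 static 3 0.48
4 0.59 static 4 0.5
4 0.6 static 4 0.49
jar 2.5
box 2.08
t 42.48 tcp [0.35 0.2  0.38] w 0.07 F [-0.33 -0.57  0.15]
the job is handed in; nothing more can be done[ WARN:0@13.841] global loadsave.cpp:1063 imwrite_ Unsupported depth image for selected encoder is fallbacked to CV_8U.
```

Both dippers are hanging on the hook, and I handed the job in at 42.5 s of the 70 s allowed. I hung the large one first and let go of it, with its cup towards the tip. The small one then went in front of it, 26 mm nearer the tip, and its cup hangs in the mouth of the large one. The gripper was parked well clear of both at hand-in.

**Last checks:**
- **Hanging:** the last picture I viewed, after the release, shows both loops on the arm and the small cup inside the large mouth. The large loop measured about −65 mm along the arm, as planned. I didn't measure the small loop once it was hung.
- **Sway:** a first check soon after release (frames 1 s apart) had no noise baseline, so it settled nothing. I then waited 8 s more, and the last five frame-to-frame differences were at camera noise level.
- **Bystanders:** the beaker and the jar look unmoved in the last view, as does the purple look-alike. The jar and the tea box regions differ from the first picture by about 2 grey levels on average. That is above the noise; I put it down to changed shadows and lighting, but did not check it. The tea box was compared by pixels only, and the beaker only by eye.

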